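Sweep the loose fittings into the parts pen

TASK

Clear the zinc ledge for the next instrument: with the fingertips, sweep the three small loose fittings (hexagon nut, plain collar and thumb nut) along the ledge into the three-sided wooden pen, through its open side, until all three lie flat and wholly inside it. Only push them: never lift them or tip them over. Leave the oil pot, the dial ring and the finial where they are.

Things in the scene. Friction and masses are not known exactly. Their poses are not given: they have to be found in the camera images.
- pen: Parts pen of pine screwed to the ledge: three straight walls 12 mm thick and 30 mm high, no floor of its own (the bare zinc runs through it), one side open. Inside 190 mm (along its x) by 110 mm (along its y). Origin: centre of that inside area, on the ledge (z = 0). Its own -y side is open (the mouth line is at y = -55 mm, 190 mm wide); walls stand at x = -95 and +95 mm and at y = +55 mm. The mouth faces roughly to the robot's right, where the fittings lie. Does not move.
- hex_nut: Brass hexagon nut, 36 mm across flats (42 mm over corners), 16 mm high, with a dark bore, about 120 g. Loose. Origin: centre of its underside, which is on the ledge (z = 0); z axis up.
- collar: Plain round collar of dark steel, 40 mm outside diameter, 22 mm bore, 18 mm high, about 120 g. Loose. Origin: centre of its underside, which is on the ledge (z = 0); z axis up.
- thumb_nut: Brass thumb nut: knurled disc 37 mm in diameter and 12 mm high with a narrower round boss (20 mm) on top, 22 mm high in all, about 110 g. Loose. Origin: centre of its underside, which is on the ledge (z = 0); z axis up.
- oil_pot: Green enamel oil pot, body 84 mm in diameter, 94 mm high (spout tip 100 mm); spout reaches 73 mm to its -y, handle 64 mm to its +y. Stands beyond the fittings; leave alone. Origin: centre of its underside.
- dial_ring: Chromed dial ring lying flat, 90 mm outside, 74 mm inside, 10 mm high. Lies to the robot's right of the fittings; leave alone. Origin: centre of its underside.
- finial: Turned walnut finial standing upright, 40 mm in diameter, 80 mm high. Stands beyond the fittings; leave alone. Origin: centre of its underside.

How it is judged:
By the outcome, as a careful person would: the job done as asked, in the order asked, and still so for the second after the job is handed in, with the robot touching nothing.
It also fails if it takes over 72 s, if anything falls off the work surface, if the arm or the gripper's body presses on something with over 40 N, if the wrist force passes 120 N, or if a joint passes its speed limit or range.

ROBOT

A 7-joint arm with a two-finger parallel gripper is mounted at the origin on the work surface. World frame = base frame: x ahead of the robot, y to its left, z up, the work surface at z = 0. Lengths are in m, angles in rad, forces in N, time in s.
With the tool pointing down it reaches from about 0.4 to 0.85 m from the base axis. Payload 10.4 kg.
Tool frame: the origin (TCP) lies at the very end of the fingers, on their centre line; the grasp point (between the pads) lies 19 mm behind it (manip.tcp_to_grasp is the distance from the TCP to the grasp point, in m); x points along the fingers, y is the direction in which the jaws open and shut, and the axes are right-handed (so a half turn about x gives the same grasp; the last joint's range is limited). The gripper opens to 85 mm and grips with 20 to 120 N. Pads are 22 mm wide; open, the fingers measure 114 mm over their backs; the gripper's body (76 mm by 85 mm) begins 54 mm behind the grasp point. The pads swing forward as they close: fully open they stand 13 mm farther back than shut.
Start: joints at [-1.145, 0.332, -0.065, 1.46, 0.022, 1.35, -0.088], TCP at [0.271, 0.563, 0.231] pointing down, gripper open.
Joint ranges: [-2.6, 2.6], [-0.5, 2.12], [-1.47, 1.34], [0.16, 2.42], [-1.27, 4.41], [0.06, 2.06], [-2.6, 2.6]. Speed limits (rad/s): [2.22, 2.22, 2.79, 2.79, 3.14, 3.14, 3.14].

INTERFACE

Orientations are given as a unit quaternion [x, y, z, w].
In Python, from workcell import manip, cams, hand_in gives the robot as it stands.
- The arm moves only by the shell command python3 -m handwheel 'ROWS' [FORCE]. ROWS is text: rows parted by semicolons, each of 7 numbers parted by spaces: the shift along the tool's x, y, z in mm, then the turn, a rotation vector about the tool's x, y, z in rad, then the finger opening in mm, from 0 to 85.4. A call has 1 to 8 rows; each row shifts and turns the commanded pose from where the row before left it, along the tool's axes as they then stand; what a row does not reach is not made up. A row lasts 1/10 s, in which the tool goes at most 50 mm and 8.59 degrees, less where a joint would pass 70% of its speed; a pose out of reach is approached as far as the arm can. A call with a gripper value outside its range is refused whole. The fingers move at their own pace and stop on an object; FORCE is the grip in N (left out, the last holds). Time passes only in rows, so rows that do not move let the fingers close. It gives the time, the measured TCP pose, the force and the opening at its end, in the units of the state.
- manip.get_obs(): the state, without advancing time (a new reading comes with each control period).
- cams.camera(name): name is "side" or "top"; returns a dict with "color" (400x640x3 uint8, blue, green, red), "depth" (400x640 float32, m along the optical axis (not along the pixel's ray), 0 where there is no reading), "camera_matrix" (3x3 intrinsics, pixels), "distortion" ([k1, k2, p1, p2, k3] as OpenCV has them; the pictures are not rectified), "origin" and "attitude" of the camera in the world. Camera axes: x right, y down, z forward; pixel columns grow to the right and rows downward; lengths in m; the calibration is good to about 2 mm. A picture is of the moment at which its call begins.
- hand_in(): hands the job in, once; it reports no verdict.
Trained networks look in the newest picture that a camera, given by its name, has taken for a name from the list of things; names that differ only in an ending like _2 or _b are one class to them, and where a whole thing is asked for, a point or a joint stands for the part that bears it (a point fixed in the world has none). Each returns a list of dicts, best first, with "conf" (0 to 1); they miss things now and then, are a little off and sometimes report something else, mostly with a low value. They report only what shows in the picture. A call takes as long as a camera call.
- cams.recognise(camera, thing): "box" ([left, top, width, height] in pixels, round what is visible of it).
- cams.outline_of(camera, thing): "region" (400x640 bool, what is visible of it) and "box" ([left, top, width, height] in pixels, round what is visible of it).
The state is a dict: "clock": time; "joint_pos": joint angles; "joint_velocities": joint speeds; "tau": joint torques, N m; "position": TCP position; "ee_rot": TCP orientation; "ft_force": force on the tool from outside, world axes, zero at the start; "torque": the same for the moment, N m; "grip_width": opening from 0.0 (shut) to 1.0 (fully open).
Only numpy, scipy, OpenCV 4.12 (cv2) and the standard library are available. Lean on these libraries where they do the work, as an engineer would, in place of code of your own. Each camera call takes 0.05 s, during which the arm holds its last target.

## Working session

There is one attempt and no reset: what is moved stays moved. The work goes in short steps, Python scripts to look and compute and a shell command to move; the robot and the scene stay as the last step left them, time stands still between calls to the robot, and variables do not carry over. Pictures are saved under pics/ and viewed, and the job is handed in when it is done.

```bash
ls; mkdir -p pics
python3 - <<'E'
from workcell import manip,cams
import cv2,numpy as np
o=manip.get_obs(); print({k:np.round(v,3).tolist() for k,v in o.items()})
for n in("top","side"):
    c=cams.camera(n); cv2.imwrite(f"pics/{n}0.png",c["color"]); print(n,c["camera_matrix"],c["distortion"],c["origin"],c["attitude"])
    for t in["pen","hex_nut","collar","thumb_nut","oil_pot","dial_ring","finial"]:
        print(t,[(np.round(r["box"]).tolist(),round(r["conf"],2)) for r in cams.recognise(n,t)][:3])
E
```

```text
pics
{'clock': 0.0, 'joint_pos': [-1.145, 0.333, -0.065, 1.461, 0.022, 1.35, -0.088], 'joint_velocities': [0.0, -0.001, 0.0, 0.0, 0.0, -0.0, -0.001], 'tau': [0.0, -62.545, 0.049, -39.161, 0.016, 0.01, -0.0], 'position': [0.271, 0.563, 0.231], 'ee_rot': [0.157, 0.689, -0.158, 0.689], 'ft_force': [-0.348, -0.96, -0.971], 'torque': [0.015, 0.014, -0.006], 'grip_width': 0.999}
top [[430.03974364   0.         315.56571034]
 [  0.         430.03974364 193.70903759]
 [  0.           0.           1.        ]] [-0.02915864  0.          0.          0.          0.        ] [ 0.47975298 -0.08066071  0.99295206] [ 0.70499407 -0.70358445  0.05922487 -0.06666857]
pen [([137.0, 177.0, 76.0, 101.0], 0.78), ([359.0, 153.0, 16.0, 21.0], 0.47)]
hex_nut [([405.0, 261.0, 15.0, 17.0], 0.73), ([280.0, 228.0, 11.0, 18.0], 0.54)]
collar [([403.0, 262.0, 19.0, 17.0], 0.6)]
thumb_nut [([332.0, 214.0, 16.0, 18.0], 0.76)]
oil_pot [([271.0, 130.0, 55.0, 37.0], 0.67)]
dial_ring [([451.0, 201.0, 36.0, 48.0], 0.83)]
finial [([358.0, 153.0, 15.0, 19.0], 0.59)]
side [[436.74439604   0.         310.42113721]
 [  0.         436.74439604 194.65636881]
 [  0.           0.           1.        ]] [-0.09388829  0.          0.          0.          0.        ] [ 0.19139662 -0.8306187   0.91717891] [ 0.89084851 -0.24347402  0.09994244 -0.3702983 ]
pen [([210.0, 126.0, 71.0, 47.0], 0.82)]
hex_nut [([268.0, 194.0, 12.0, 8.0], 0.59)]
collar [([299.0, 278.0, 13.0, 8.0], 0.78)]
thumb_nut [([300.0, 216.0, 13.0, 10.0], 0.66)]
oil_pot [([326.0, 157.0, 23.0, 32.0], 0.59), ([266.0, 192.0, 16.0, 9.0], 0.57)]
dial_ring [([347.0, 288.0, 40.0, 31.0], 0.66)]
finial [([351.0, 199.0, 16.0, 23.0], 0.65)]
```

View pics/top0.png

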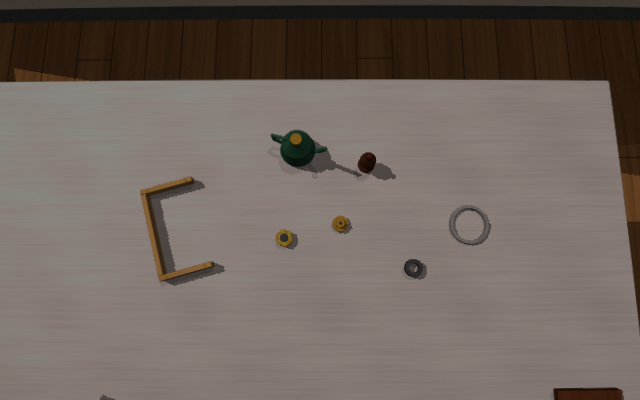

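View pics/side0.png

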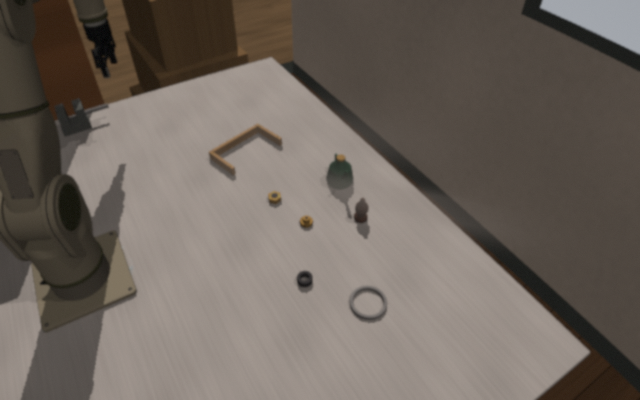

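The top view shows the pen at left (corners near 145,190 and 162,277, mouth to the right), the hex nut at (284,238), thumb nut at (341,224), collar at (413,268), ring at (469,225), finial at (367,161) and pot at (298,148). The network's pick of (411,269) as hex_nut is wrong: that is the collar.

```bash
cat > h.py <<'E'
from workcell import manip,cams
import cv2,numpy as np
from scipy.spatial.transform import Rotation as R
def ray(c,uv):
    p=cv2.undistortPoints(np.array(uv,float).reshape(-1,1,2),c["camera_matrix"],np.array(c["distortion"])).reshape(-1,2)
    d=R.from_quat(c["attitude"]).apply(np.c_[p,np.ones(len(p))]); return np.array(c["origin"]),d
def onz(c,uv,z):
    o,d=ray(c,uv); return o+d*((z-o[2])/d[:,2])[:,None]
def tri(ca,a,cb,b):
    o1,d1=ray(ca,a);o2,d2=ray(cb,b);d1=d1[0];d2=d2[0]
    s=np.linalg.lstsq(np.c_[d1,-d2],o2-o1,rcond=None)[0]
    p,q=o1+s[0]*d1,o2+s[1]*d2
    return (p+q)/2,np.linalg.norm(p-q)
def cloud(c,m):
    v,u=np.nonzero(m&(c["depth"]>0)); o,d=ray(c,np.c_[u,v]); return o+d*c["depth"][v,u][:,None]
def look(tag=None,names=("top","side")):
    C={}
    for n in names:
        C[n]=cams.camera(n)
        if tag: cv2.imwrite(f"pics/{n}{tag}.png",C[n]["color"])
    return C
E
python3 - <<'E'
from h import *
C=look()
for t,h in[("hex_nut",16),("collar",18),("thumb_nut",12),("oil_pot",94),("dial_ring",10),("finial",80),("pen",30)]:
    cen={}
    for n in C:
        for r in cams.outline_of(n,t)[:2]:
            m=r["region"]; v,u=np.nonzero(m); uv=(u.mean(),v.mean()); cen.setdefault(n,uv)
            P=cloud(C[n],m); 
            print(t,n,round(r["conf"],2),np.round(uv,1),"z/2:",np.round(onz(C[n],[uv],h/2000)[0],4),"cloud med",np.round(np.median(P,0),3),"zmax",np.round(np.percentile(P[:,2],95),3), "ext",np.round(np.ptp(P,axis=0),3))
    if len(cen)==2: print("   tri",np.round(tri(C["top"],[cen["top"]],C["side"],[cen["side"]])[0],4))
# pen
c=C["top"]
s=cv2.resize(c["color"][160:300,120:230],None,fx=5,fy=5,interpolation=cv2.INTER_CUBIC); cv2.imwrite("pics/pen.png",s)
s=cv2.resize(c["color"][190:300,260:440],None,fx=4,fy=4,interpolation=cv2.INTER_CUBIC); cv2.imwrite("pics/fit.png",s)
s=cv2.resize(C["side"]["color"][115:185,200:295],None,fx=7,fy=7,interpolation=cv2.INTER_CUBIC); cv2.imwrite("pics/penside.png",s)
E
```

```text
hex_nut top 0.68 [283.8 237.6] z/2: [0.5552 0.0024 0.008 ] cloud med [0.554 0.001 0.016] zmax 0.019 ext [0.038 0.035 0.021]
hex_nut side 0.48 [274.4 196.7] z/2: [0.5578 0.0033 0.008 ] cloud med [ 0.556 -0.003  0.015] zmax 0.019 ext [0.046 0.058 0.024]
   tri [0.556  0.0018 0.01  ]
collar top 0.45 [413.  267.4] z/2: [ 0.4885 -0.2902  0.009 ] cloud med [ 0.489 -0.289  0.017] zmax 0.021 ext [0.038 0.039 0.025]
collar top 0.33 [339.8 223. ] z/2: [ 0.5888 -0.1258  0.009 ] cloud med [ 0.588 -0.126  0.013] zmax 0.024 ext [0.039 0.037 0.03 ]
collar side 0.54 [304.9 278.7] z/2: [ 0.4911 -0.2914  0.009 ] cloud med [ 0.49  -0.296  0.016] zmax 0.02 ext [0.038 0.04  0.026]
   tri [ 0.4898 -0.2908  0.0087]
thumb_nut top 0.73 [339.6 223.3] z/2: [ 0.5884 -0.1256  0.006 ] cloud med [ 0.587 -0.126  0.013] zmax 0.024 ext [0.038 0.035 0.029]
thumb_nut side 0.57 [306.3 221.1] z/2: [ 0.5911 -0.1258  0.006 ] cloud med [ 0.586 -0.134  0.013] zmax 0.024 ext [0.035 0.034 0.024]
   tri [ 0.5895 -0.126   0.0068]
oil_pot side 0.59 [339.3 172.8] z/2: [ 0.7539 -0.0416  0.047 ] cloud med [ 0.75  -0.046  0.051] zmax
[... 453 characters left out ...]
73. ] z/2: [ 0.7814 -0.0047  0.005 ] cloud med [ 0.749 -0.047  0.052] zmax 0.094 ext [0.109 0.176 0.099]
   tri [ 0.5885 -0.4216 -0.0022]
finial top 0.68 [366.3 162. ] z/2: [ 0.7251 -0.1858  0.04  ] cloud med [ 0.722 -0.185  0.055] zmax 0.078 ext [0.036 0.035 0.081]
finial side 0.59 [361.  210.8] z/2: [ 0.7243 -0.1962  0.04  ] cloud med [ 0.723 -0.197  0.045] zmax 0.072 ext [0.035 0.034 0.076]
   tri [ 0.7295 -0.1877  0.0287]
pen top 0.84 [164.6 228.4] z/2: [0.5747 0.2761 0.015 ] cloud med [0.573 0.283 0.029] zmax 0.032 ext [0.236 0.172 0.038]
pen side 0.78 [239.9 144.5] z/2: [0.5678 0.2736 0.015 ] cloud med [0.556 0.281 0.022] zmax 0.033 ext [0.253 0.215 0.042]
   tri [0.5727 0.2791 0.0096]
```

View pics/pen.png

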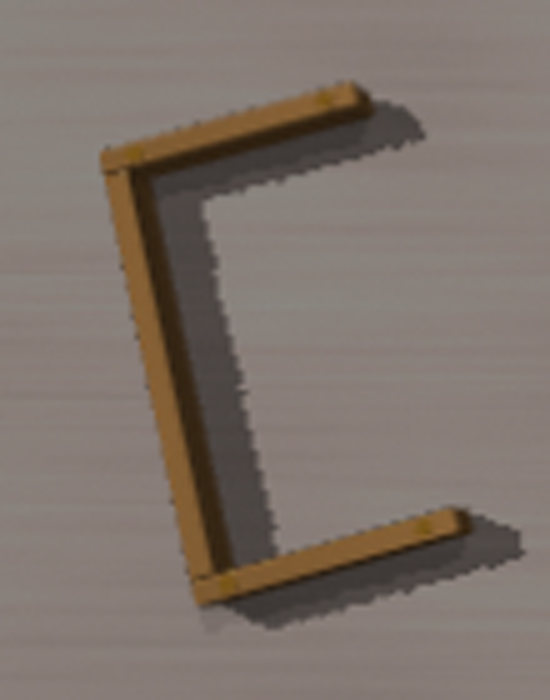

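View pics/fit.png

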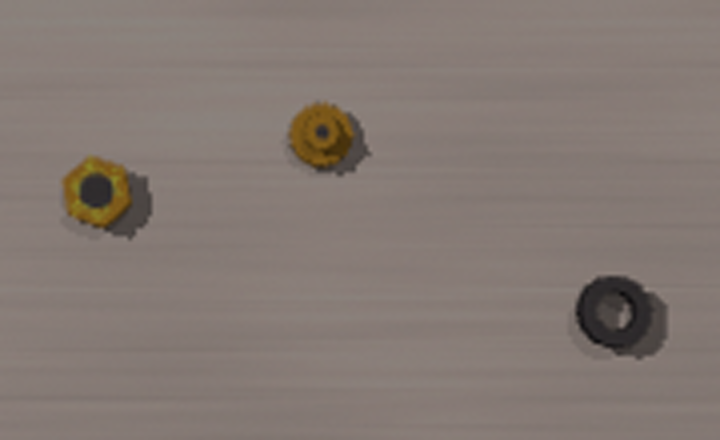

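View pics/penside.png

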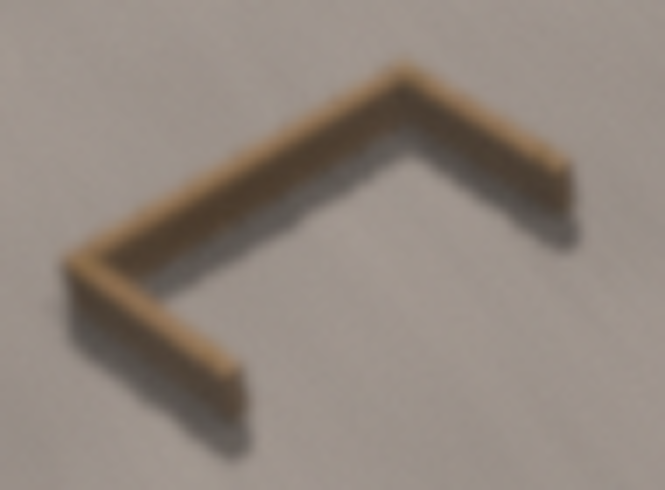

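Run:
```python
from h import *
C=look();c=C["top"];k=C["side"]
f=lambda x,y:(120+(x+.5)/5-.5,160+(y+.5)/5-.5)
g=lambda x,y:(200+(x+.5)/7-.5,115+(y+.5)/7-.5)
# pen pts: (107,67) or (-107,67) ...
img=[f(102,152),f(197,604),f(352,83),f(463,531)]
W=onz(c,img,0.03); print(np.round(W,4))
print("side",np.round(onz(k,[g(404,60),g(65,262),g(572,160),g(240,378)],0.03),4))
for a,b in[(img[0],g(404,60)),(img[1],g(65,262))]: print("tri",np.round(tri(c,[a],k,[b])[0],4))
# pen x axis: back wall runs along x ; mouth -y to robot's right(-Y world) => pen y ~ world +Y, x ~ world +X
M=np.array([[107,67],[-107,67],[107,-55],[-107,-55]])/1000
A=M-M.mean(0);B=W[:,:2]-W[:,:2].mean(0)
th=np.arctan2((A[:,0]*B[:,1]-A[:,1]*B[:,0]).sum(),(A*B).sum());r=np.array([[np.cos(th),-np.sin(th)],[np.sin(th),np.cos(th)]])
t=W[:,:2].mean(0)-r@M.mean(0); print("pen",t,np.degrees(th),"res",np.round(W[:,:2]-(M@r.T+t),4))
for n,p in dict(hex=(.556,.002),thumb=(.5895,-.126),collar=(.4895,-.291),pot=(.753,-.02),fin=(.725,-.187),ring=(.587,-.42)).items(): print(n,np.round(r.T@(np.array(p)-t),4))
print(np.round(R.from_quat(manip.get_obs()["ee_rot"]).as_matrix(),3))
```

```text
[[0.6615 0.3336 0.03  ]
 [0.4578 0.276  0.03  ]
 [0.694  0.2194 0.03  ]
 [0.4904 0.1587 0.03  ]]
side [[0.6618 0.3335 0.03  ]
 [0.4596 0.2714 0.03  ]
 [0.6954 0.219  0.03  ]
 [0.4971 0.1554 0.03  ]]
tri [0.6616 0.3336 0.03  ]
tri [0.4592 0.2766 0.0265]
pen [0.57758985 0.24116166] 16.078684656836725 res [[-0.0003 -0.0015]
 [ 0.0016  0.0001]
 [-0.0017  0.0014]
 [ 0.0004  0.0001]]
hex [-0.087  -0.2238]
thumb [-0.0902 -0.3561]
collar [-0.232  -0.4869]
pot [ 0.0962 -0.2995]
fin [ 0.0231 -0.4522]
ring [-0.1741 -0.6379]
[[ 0.     0.434  0.901]
 [ 0.     0.901 -0.434]
 [-1.     0.    -0.   ]]
```

```bash
python3 -m handwheel '0 0 0 0.14 0 0 24; 0 0 0 0.14 0 0 24; 0 0 0 0.14 0 0 24; 0 0 0 0.14 0 0 24; 0 0 0 0.14 0 0 24; 0 0 0 0.14 0 0 24; 0 0 0 0.14 0 0 24; 0 0 0 0.14 0 0 24' 20
```

```text
clock: 2.5
position: [0.2711, 0.5631, 0.2314]
ee_rot: [0.501, 0.499, -0.501, 0.499]
ft_force: [0.2, -0.6, -1.2]
grip_width: 0.281
```

```bash
python3 -m handwheel '0 34 34 0 0 0 24; 0 35 35 0 0 0 24; 0 35 35 0 0 0 24; 0 35 35 0 0 0 24; 0 35 35 0 0 0 24; 0 35 35 0 0 0 24; 0 35 35 0 0 0 24; 0 35 35 0 0 0 24' && python3 -m handwheel '0 0 46 0 0 0 24; 0 0 48 0 0 0 24; 0 0 48 0 0 0 24; 0 0 48 0 0 0 24; 0 0 48 0 0 0 24; 0 0 48 0 0 0 24; 0 0 48 0 0 0 24; 0 0 0 0 0 0 24'
```

```text
clock: 3.3
position: [0.5519, 0.2832, 0.2316]
ee_rot: [0.5, 0.501, -0.499, 0.501]
ft_force: [0.8, 0.9, -0.2]
grip_width: 0.282
clock: 4.1
position: [0.5507, -0.0574, 0.232]
ee_rot: [-0.502, -0.497, 0.502, -0.499]
ft_force: [0.1, 0.3, -0.1]
grip_width: 0.279
```

```bash
python3 -m handwheel '40 2 0 0 0 0 24; 45 0 0 0 0 0 24; 45 0 0 0 0 0 24; 40 0 0 0 0 0 24; 25 0 0 0 0 0 24; 12 0 0 0 0 0 24; 5 0 0 0 0 0 24; 0 0 0 0 0 0 24'
python3 - <<'E'
from h import *
C=look()
s=C["side"]["color"][120:270,180:380]; cv2.imwrite("pics/a.png",cv2.resize(s,None,fx=4,fy=4,interpolation=cv2.INTER_CUBIC))
E
```

```text
clock: 4.9
position: [0.5539, -0.0492, 0.0198]
ee_rot: [0.5, 0.5, -0.499, 0.501]
ft_force: [0.5, -0.7, 0.6]
grip_width: 0.283
```

View pics/a.png

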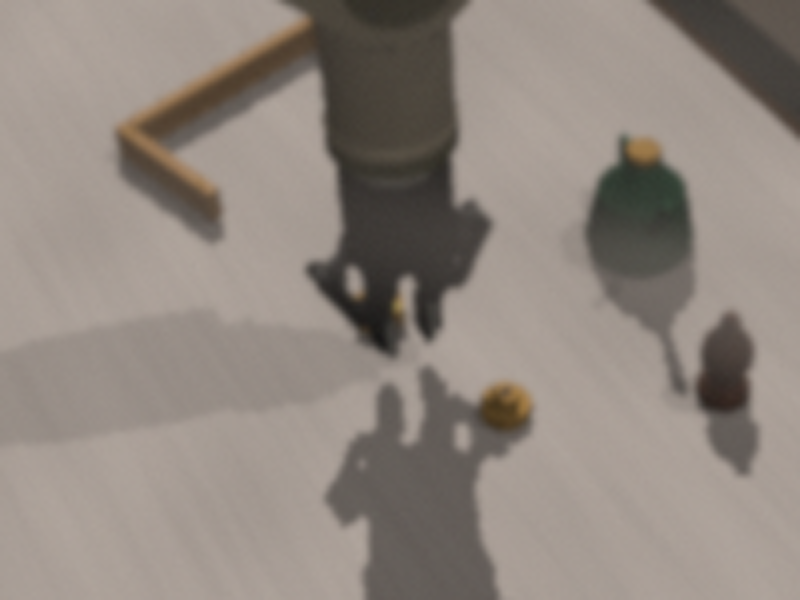

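The fingers (tips near 385,350 and 430,335) stand behind the hex nut, nothing is touched, and the thumb nut (505,405) is clear. Lowering.

```bash
python3 -m handwheel '6 0 0 0 0 0 24; 4 0 0 0 0 0 24; 3 0 0 0 0 0 24; 0 0 0 0 0 0 24; 0 0 0 0 0 0 24'
python3 - <<'E'
from h import *
C=look()
s=C["side"]["color"][150:230,230:330]; cv2.imwrite("pics/a2.png",cv2.resize(s,None,fx=7,fy=7,interpolation=cv2.INTER_CUBIC))
o=manip.get_obs(); print(o["position"],o["ft_force"])
E
```

```text
clock: 5.5
position: [0.5534, -0.0493, 0.0063]
ee_rot: [0.499, 0.501, -0.5, 0.5]
ft_force: [-0.9, 0.3, -0.1]
grip_width: 0.282
[ 0.5534889  -0.04932537  0.0064195 ] [-0.01928057  0.08312399 -0.03617675]
```

View pics/a2.png

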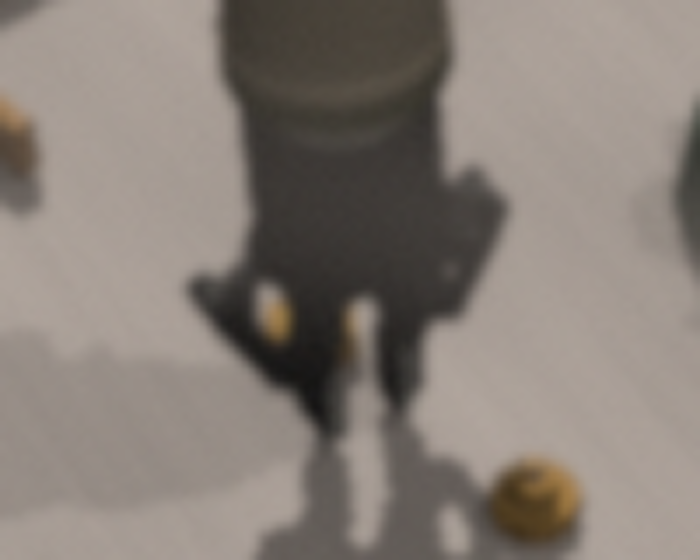

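```bash
python3 -m handwheel '1.5 2 -5 0 0 0 24; 1 0.5 -5 0 0 0 24; 0 0 -5 0 0 0 24; 0 0 -5 0 0 0 24; 0 0 -6 0 0 0 24; 0 0 -6 0 0 0 24; 0 0 -6 0 0 0 24; 0 0 0 0 0 0 24'
python3 - <<'E'
from h import *
C=look()
s=C["side"]["color"][140:220,230:330]; cv2.imwrite("pics/a3.png",cv2.resize(s,None,fx=7,fy=7,interpolation=cv2.INTER_CUBIC))
E
```

```text
clock: 6.4
position: [0.5559, -0.0101, 0.0038]
ee_rot: [0.499, 0.501, -0.499, 0.501]
ft_force: [0.7, -0.4, -0.3]
grip_width: 0.28
```

View pics/a3.png

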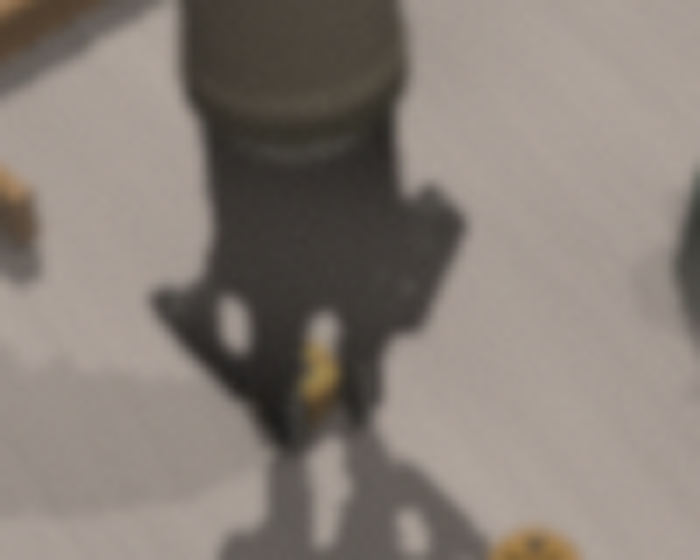

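The hex nut (318,375) shows between the fingers, centred in the cradle. Pushing.

```bash
python3 -m handwheel '0 2.7 -10 0 0 0 24; 0 2.7 -10 0 0 0 24; 0 2.7 -10 0 0 0 24; 0 2.7 -10 0 0 0 24; 0 2.7 -10 0 0 0 24; 0 2.7 -10 0 0 0 24; 0 2.7 -10 0 0 0 24; 0 2.7 -10 0 0 0 24'
python3 - <<'E'
from h import *
C=look()
s=C["side"]["color"][120:220,220:345]; cv2.imwrite("pics/a4.png",cv2.resize(s,None,fx=6,fy=6,interpolation=cv2.INTER_CUBIC))
E
```

```text
clock: 7.3
position: [0.5775, 0.0696, 0.0038]
ee_rot: [0.499, 0.501, -0.499, 0.5]
ft_force: [-0.1, -0.3, 0.6]
grip_width: 0.282
```

View pics/a4.png

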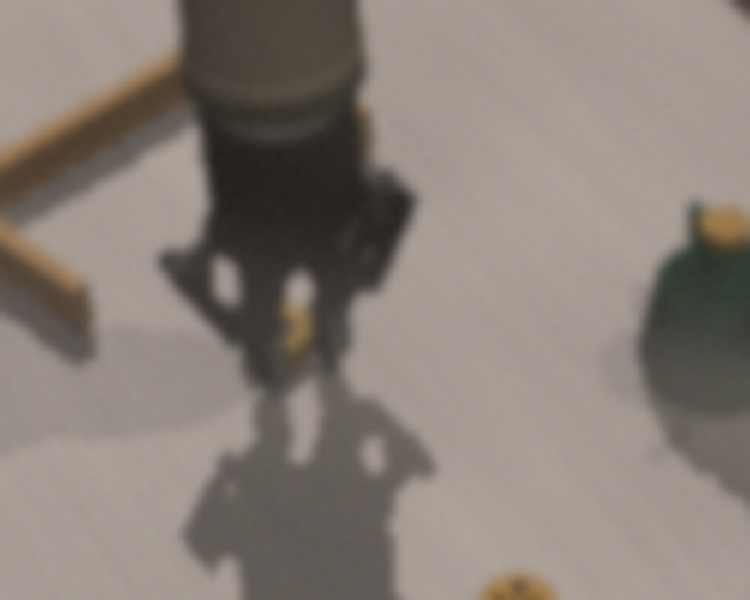

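The nut (297,330) is still in the cradle and moving with the fingers. The forces are small.

```bash
python3 -m handwheel '0 2.7 -10 0 0 0 24; 0 2.7 -10 0 0 0 24; 0 2.7 -10 0 0 0 24; 0 2.7 -10 0 0 0 24; 0 2.7 -10 0 0 0 24; 0 2.7 -10 0 0 0 24; 0 2.7 -10 0 0 0 24; 0 2.7 -10 0 0 0 24' &&  python3 -m handwheel '0 2.7 -10 0 0 0 24; 0 2.7 -10 0 0 0 24; 0 2.7 -10 0 0 0 24; 0 2.7 -10 0 0 0 24; 0 2.7 -10 0 0 0 24; 0 2.7 -10 0 0 0 24; 0 2 -10 0 0 0 24; 0 1 -6 0 0 0 24' && python3 -m handwheel '0 0 0 0 0 0 24; 0 0 6 0 0 0 24; 0 0 12 0 0 0 24; -20 0 10 0 0 0 24; -45 0 20 0 0 0 24; -40 0 30 0 0 0 24; 0 0 45 0 0 0 24; 0 0 48 0 0 0 24'
python3 - <<'E'
from h import *
C=look()
s=C["side"]["color"][110:220,200:340]; cv2.imwrite("pics/a5.png",cv2.resize(s,None,fx=5,fy=5,interpolation=cv2.INTER_CUBIC))
s=C["top"]["color"][160:300,120:300]; cv2.imwrite("pics/a5t.png",cv2.resize(s,None,fx=4,fy=4,interpolation=cv2.INTER_CUBIC))
E
```

```text
clock: 8.2
position: [0.5989, 0.1497, 0.0038]
ee_rot: [0.499, 0.501, -0.499, 0.501]
ft_force: [0.5, -0.9, -0.8]
grip_width: 0.281
clock: 9.0
position: [0.6178, 0.2262, 0.0038]
ee_rot: [0.499, 0.501, -0.499, 0.501]
ft_force: [0.6, -0.3, 0.0]
grip_width: 0.281
clock: 9.8
position: [0.6185, 0.0515, 0.1105]
ee_rot: [0.5, 0.5, -0.499, 0.501]
ft_force: [0.1, -0.4, -0.7]
grip_width: 0.285
```

View pics/a5.png

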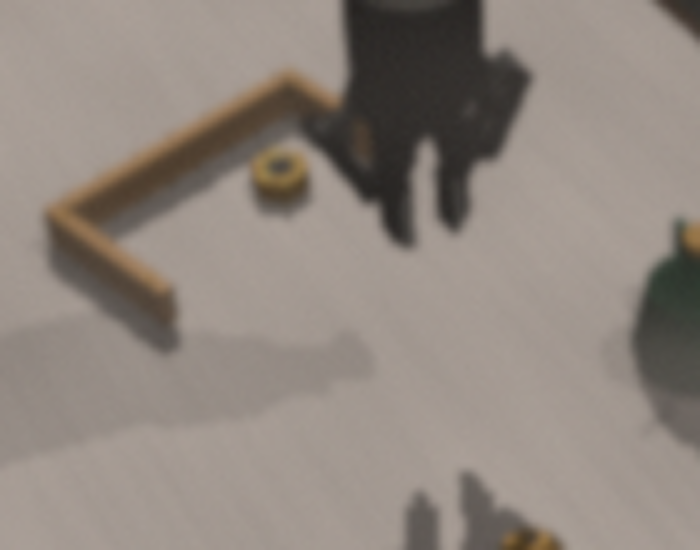

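View pics/a5t.png

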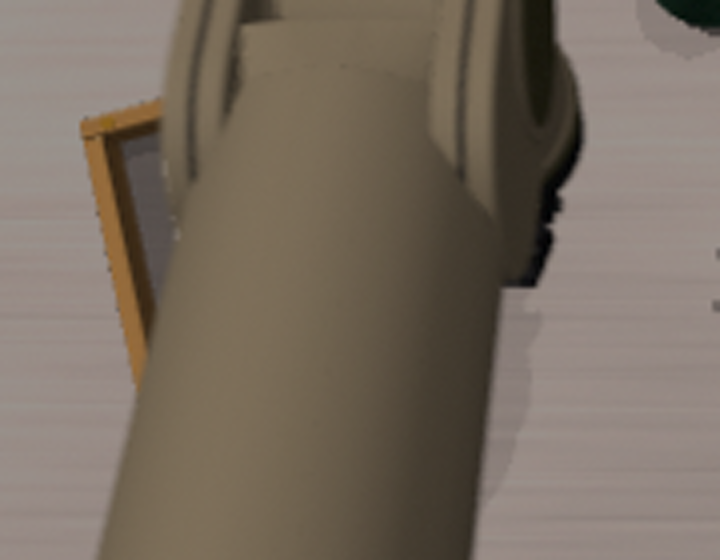

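The side view shows the hex nut at (279,172), flat and well inside the pen. Next is the collar.

```bash
python3 - <<'E'
from h import *
C=look()
print(onz(C["side"],[(255.8,143.9)],.012), [ (np.round(r["box"]),round(r["conf"],2)) for r in cams.recognise("side","hex_nut")])
E
python3 -m handwheel '-10 -14 42 0 0 0 24; -10 -15 45 0 0 0 24; 0 -15 45 0 0 0 24; 0 -15 45 0 0 0 24; 0 -15 45 0 0 0 24; 0 -15 45 0 0 0 24; 0 -15 45 0 0 0 24; 0 -15 45 0 0 0 24' && python3 -m handwheel '0 -10 38 0 0 0 24; 35 0 2 0 0 0 24; 40 0 0 0 0 0 24; 25 0 0 0 0 0 24; 10 0 0 0 0 0 24; 5 0 0 0 0 0 24; 0 0 0 0 0 0 24'
python3 - <<'E'
from h import *
C=look()
s=C["side"]["color"][200:330,230:400]; cv2.imwrite("pics/b.png",cv2.resize(s,None,fx=4,fy=4,interpolation=cv2.INTER_CUBIC))
s=C["top"]["color"][160:310,120:500]; cv2.imwrite("pics/bt.png",cv2.resize(s,None,fx=2,fy=2,interpolation=cv2.INTER_CUBIC))
for t,h in[("hex_nut",16),("collar",18)]:
    for n in C:
        for r in cams.outline_of(n,t)[:2]:
            v,u=np.nonzero(r["region"]);uv=(u.mean(),v.mean());print(t,n,round(r["conf"],2),np.round(uv,1),np.round(onz(C[n],[uv],h/2000)[0],4))
E
```

```text
[[0.61609253 0.2527002  0.012     ]] [(array([210., 126.,  66.,  46.]), 0.47)]
clock: 10.85
position: [0.4997, -0.3038, 0.1287]
ee_rot: [0.499, 0.501, -0.499, 0.501]
ft_force: [0.6, -1.5, 0.2]
grip_width: 0.282
clock: 11.55
position: [0.4905, -0.3432, 0.0142]
ee_rot: [0.499, 0.501, -0.499, 0.501]
ft_force: [0.1, -0.7, 0.7]
grip_width: 0.28
hex_nut top 0.77 [176.3 211.6] [0.6147 0.2536 0.008 ]
hex_nut side 0.46 [361.  211.4] [ 0.7425 -0.1748  0.008 ]
collar top 0.55 [413.5 267.1] [ 0.489  -0.2914  0.009 ]
```

View pics/b.png

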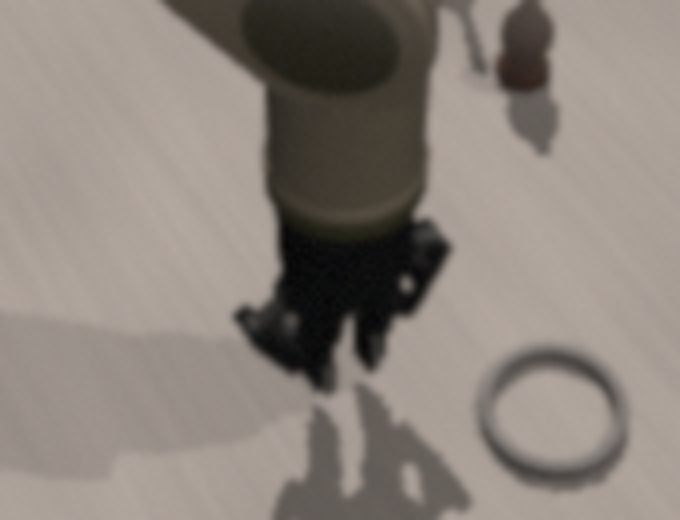

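View pics/bt.png

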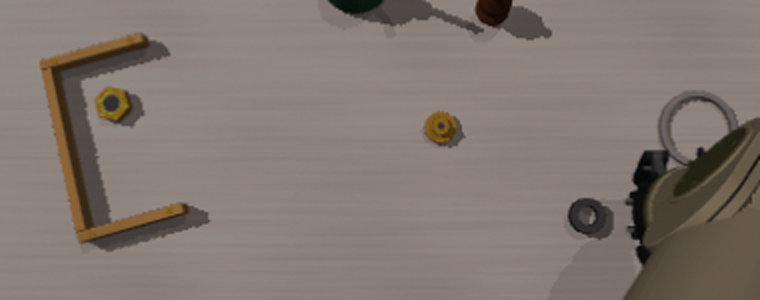

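The hex nut lies at about pen (40, 2) mm. The collar sits centred ahead of the fingers, and the ring is clear.

```bash
python3 -m handwheel '6 0 0 0 0 0 24; 4 0 -2 0 0 0 24; 0 0 -6 0 0 0 24; 0 0 -6 0 0 0 24; 0 0 -6 0 0 0 24; 0 0 -6 0 0 0 24; 0 0 -7 0 0 0 24; 0 0 -8 0 0 0 24' && python3 -m handwheel '0 0.8 -10 0 0 0 24; 0 0.8 -10 0 0 0 24; 0 0.8 -10 0 0 0 24; 0 0.8 -10 0 0 0 24; 0 0.8 -10 0 0 0 24; 0 0.8 -10 0 0 0 24; 0 0.8 -10 0 0 0 24; 0 0.8 -10 0 0 0 24'
python3 - <<'E'
from h import *
C=look()
s=C["side"]["color"][180:300,230:380]; cv2.imwrite("pics/b2.png",cv2.resize(s,None,fx=4,fy=4,interpolation=cv2.INTER_CUBIC))
s=C["top"]["color"][160:310,120:500]; cv2.imwrite("pics/b2t.png",cv2.resize(s,None,fx=2,fy=2,interpolation=cv2.INTER_CUBIC))
E
```

```text
clock: 12.65
position: [0.4898, -0.3019, 0.0039]
ee_rot: [0.5, 0.5, -0.5, 0.501]
ft_force: [-0.1, -0.7, 0.3]
grip_width: 0.28
clock: 13.45
position: [0.4961, -0.2216, 0.0038]
ee_rot: [0.5, 0.501, -0.499, 0.5]
ft_force: [0.2, -0.3, 0.6]
grip_width: 0.282
```

View pics/b2.png

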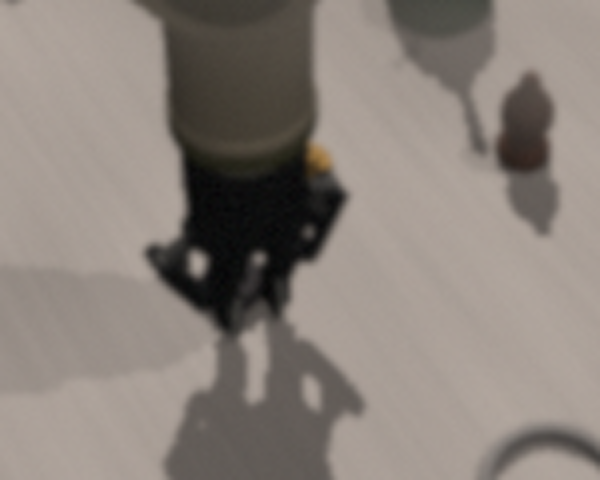

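View pics/b2t.png

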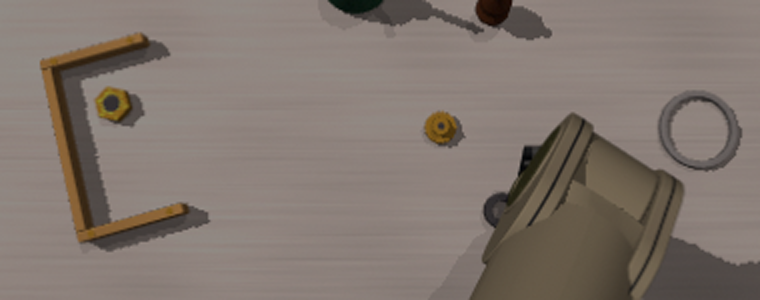

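The collar (left edge near 483,210) moves with the fingers, ahead of the tips.

```bash
python3 -m handwheel '0 0.8 -10 0 0 0 24; 0 0.8 -10 0 0 0 24; 0 0.8 -10 0 0 0 24; 0 0.8 -10 0 0 0 24; 0 0.8 -10 0 0 0 24; 0 0.8 -10 0 0 0 24; 0 0.8 -10 0 0 0 24; 0 0.8 -10 0 0 0 24' && python3 -m handwheel '0 0.8 -10 0 0 0 24; 0 0.8 -10 0 0 0 24; 0 0.8 -10 0 0 0 24; 0 0.8 -10 0 0 0 24; 0 1.6 -10 0 0 0 24; 0 2.5 -10 0 0 0 24; 0 3 -10 0 0 0 24; 0 3 -10 0 0 0 24'
python3 - <<'E'
from h import *
C=look()
s=C["side"]["color"][130:250,210:360]; cv2.imwrite("pics/b3.png",cv2.resize(s,None,fx=4,fy=4,interpolation=cv2.INTER_CUBIC))
s=C["top"]["color"][160:310,120:500]; cv2.imwrite("pics/b3t.png",cv2.resize(s,None,fx=2,fy=2,interpolation=cv2.INTER_CUBIC))
E
```

```text
clock: 14.35
position: [0.5023, -0.1415, 0.0038]
ee_rot: [0.5, 0.501, -0.499, 0.5]
ft_force: [0.3, -1.5, 0.5]
grip_width: 0.279
clock: 15.15
position: [0.5157, -0.0615, 0.0038]
ee_rot: [0.5, 0.501, -0.499, 0.501]
ft_force: [-0.4, -1.1, 1.1]
grip_width: 0.279
```

View pics/b3.png

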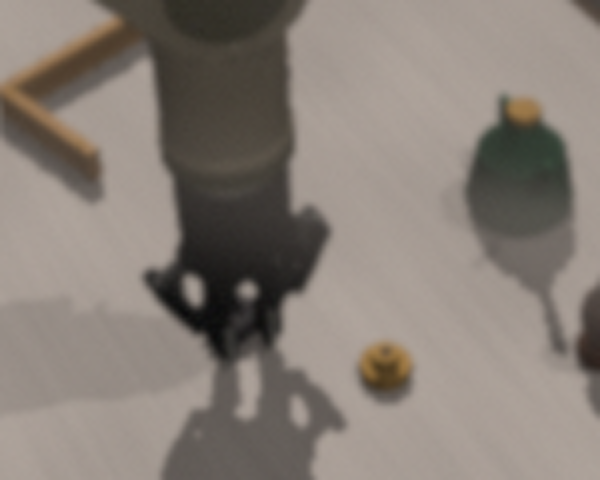

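View pics/b3t.png

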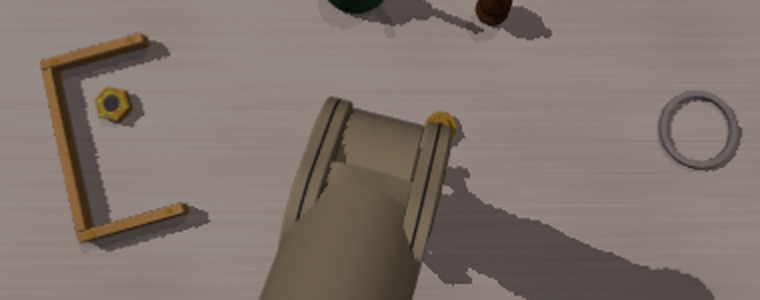

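The dark collar still shows in the gap at (240,325), the thumb nut hasn't moved, and nothing has been left behind.

```bash
python3 -m handwheel '0 3.3 -10.5 0 0 0 24; 0 3.3 -10.5 0 0 0 24; 0 3.3 -10.5 0 0 0 24; 0 3.3 -10.5 0 0 0 24; 0 3.3 -10.5 0 0 0 24; 0 3.3 -10.5 0 0 0 24; 0 3.3 -10.5 0 0 0 24; 0 3.3 -10.5 0 0 0 24' && python3 -m handwheel '0 3.3 -10.5 0 0 0 24; 0 3.3 -10.5 0 0 0 24; 0 3.3 -10.5 0 0 0 24; 0 3.3 -10.5 0 0 0 24; 0 3.3 -10.5 0 0 0 24; 0 3.3 -10.5 0 0 0 24; 0 3.3 -10.5 0 0 0 24; 0 3.3 -10.5 0 0 0 24'
python3 - <<'E'
from h import *
C=look()
s=C["side"]["color"][110:230,200:350]; cv2.imwrite("pics/b4.png",cv2.resize(s,None,fx=4,fy=4,interpolation=cv2.INTER_CUBIC))
s=C["top"]["color"][160:310,120:500]; cv2.imwrite("pics/b4t.png",cv2.resize(s,None,fx=2,fy=2,interpolation=cv2.INTER_CUBIC))
E
```

```text
clock: 16.05
position: [0.5419, 0.0226, 0.0038]
ee_rot: [0.499, 0.501, -0.499, 0.5]
ft_force: [-0.4, -0.7, 0.1]
grip_width: 0.277
clock: 16.85
position: [0.5681, 0.1066, 0.0038]
ee_rot: [0.5, 0.501, -0.499, 0.5]
ft_force: [0.4, -1.5, -0.4]
grip_width: 0.278
```

View pics/b4.png

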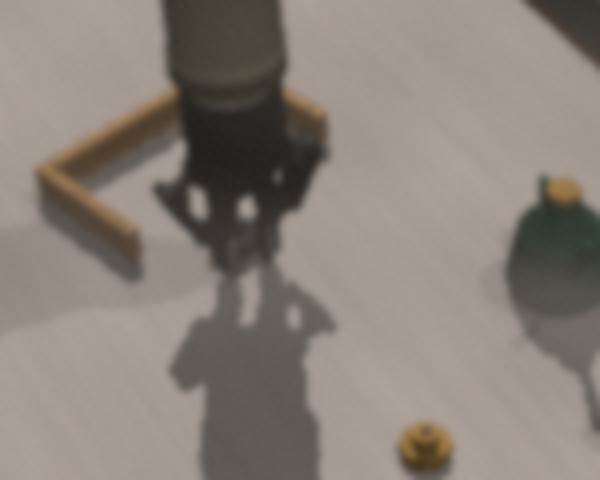

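View pics/b4t.png

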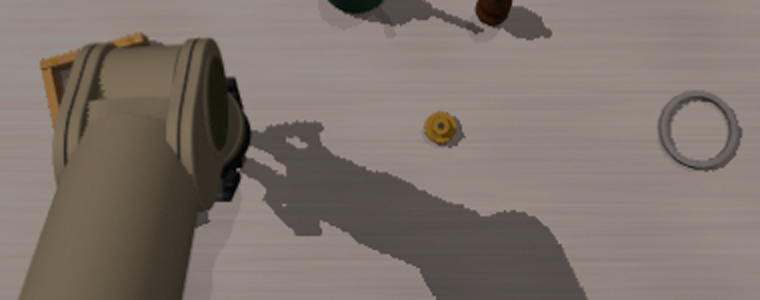

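Run:
```python
from h import *
c=cams.camera("side")
for px in[(152,186),(160,200),(190,230),(222,270),(328,155)]:
    o,d=ray(c,[(200+px[0]/4,110+px[1]/4)]);d=d[0]
    for y in(.0956,.1066):
        print(px,y,np.round(o+d*(y-o[1])/d[1],3))
```

```text
(152, 186) 0.0956 [0.496 0.096 0.121]
(152, 186) 0.1066 [0.5   0.107 0.112]
(160, 200) 0.0956 [0.501 0.096 0.107]
(160, 200) 0.1066 [0.504 0.107 0.097]
(190, 230) 0.0956 [0.52  0.096 0.069]
(190, 230) 0.1066 [0.524 0.107 0.059]
(222, 270) 0.0956 [0.541 0.096 0.019]
(222, 270) 0.1066 [0.545 0.107 0.009]
(328, 155) 0.0956 [0.636 0.096 0.092]
(328, 155) 0.1066 [0.642 0.107 0.082]
```

The knuckles ride more than 80 mm up, so they clear the walls.

```bash
python3 -m handwheel '0 -1 -10 0 0 0 24; 0 -3.5 -10 0 0 0 24; 0 -4 -10 0 0 0 24; 0 -4 -10 0 0 0 24; 0 -4 -10 0 0 0 24; 0 -4 -10 0 0 0 24; 0 -4 -10 0 0 0 24; 0 -4 -10 0 0 0 24' && python3 -m handwheel '0 -4 -10 0 0 0 24; 0 -3.5 -10 0 0 0 24; 0 -3 -8 0 0 0 24; 0 0 0 0 0 0 24; 0 1 6 0 0 0 24; 0 3 12 0 0 0 24; 0 3 15 0 0 0 24; -20 0 15 0 0 0 24' && python3 -m handwheel '-45 0 20 0 0 0 24; -45 0 20 0 0 0 24; 0 0 45 0 0 0 24; 0 0 45 0 0 0 24; 0 6 45 0 0 0 24; 0 10 45 0 0 0 24; 0 10 45 0 0 0 24; 0 10 45 0 0 0 24'
python3 - <<'E'
from h import *
C=look("c")
print(manip.get_obs()["position"])
for t,h in[("hex_nut",16),("collar",18),("thumb_nut",12)]:
    for n in C:
        for r in cams.outline_of(n,t)[:2]:
            v,u=np.nonzero(r["region"]);uv=(u.mean(),v.mean());w=onz(C[n],[uv],h/2000)[0];d=w[:2]-[.5776,.2412]
            print(t,n,round(r["conf"],2),np.round(uv,1),np.round(w,4),"pen",np.round([.961*d[0]+.277*d[1],-.277*d[0]+.961*d[1]],4))
E
```

```text
clock: 17.8
position: [0.5388, 0.1866, 0.0038]
ee_rot: [0.499, 0.501, -0.499, 0.501]
ft_force: [0.5, 0.1, -0.2]
grip_width: 0.279
clock: 18.6
position: [0.5348, 0.1625, 0.022]
ee_rot: [-0.498, -0.5, 0.501, -0.5]
ft_force: [0.2, -0.1, 0.6]
grip_width: 0.282
clock: 19.4
position: [0.5718, -0.1481, 0.114]
ee_rot: [0.5, 0.5, -0.5, 0.5]
ft_force: [1.1, -0.3, 0.9]
grip_width: 0.28
[ 0.57102475 -0.1543687   0.11426839]
hex_nut top 0.49 [176.4 211.8] [0.6141 0.2533 0.008 ] pen [0.0384 0.0016]
hex_nut side 0.6 [256.  143.8] [0.6186 0.2576 0.008 ] pen [0.044  0.0044]
hex_nut side 0.2 [239.7 144.8] [0.5696 0.2811 0.008 ] pen [0.0034 0.0405]
collar top 0.64 [177.8 250.5] [0.5248 0.2446 0.009 ] pen [-0.0498  0.0179]
collar side 0.46 [361.1 210.7] [ 0.7435 -0.1736  0.009 ] pen [ 0.0446 -0.4445]
thumb_nut side 0.6 [306.  221.2] [ 0.5903 -0.1256  0.006 ] pen [-0.0894 -0.356 ]
```

View pics/topc.png

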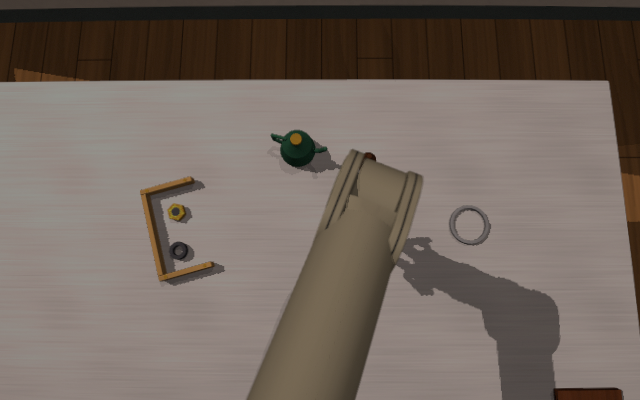

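Both fittings lie in the pen: hex nut at (176,212), collar at (178,251). The pot and ring haven't moved. Now the thumb nut.

```bash
python3 -m handwheel '0 18 26 0 0 0 24; 0 0 0 0 0 0 24; 30 0 0 0 0 0 24; 35 0 0 0 0 0 24; 20 0 0 0 0 0 24; 10 0 0 0 0 0 24; 5 0 0 0 0 0 24; 0 0 0 0 0 0 24'
```

```text
clock: 20.6
position: [0.5907, -0.1698, 0.0141]
ee_rot: [0.499, 0.501, -0.499, 0.501]
ft_force: [0.1, -0.6, 0.5]
grip_width: 0.282
```

```bash
python3 -m handwheel '6 -1 0 0 0 0 24; 4.5 0 0 0 0 0 24; 0 0 -5 0 0 0 24; 0 0 -6 0 0 0 24; 0 0 -6 0 0 0 24; 0 0 -8 0 0 0 24; 0 0 -10 0 0 0 24; 0 0 -10 0 0 0 24' && python3 -m handwheel '0 0 -10 0 0 0 24; 0 -0.4 -10 0 0 0 24; 0 -0.4 -10 0 0 0 24; 0 -0.4 -10 0 0 0 24; 0 -0.4 -10 0 0 0 24; 0 -0.4 -10 0 0 0 24; 0 -0.4 -10 0 0 0 24; 0 -0.4 -10 0 0 0 24'
python3 - <<'E'
from h import *
C=look()
s=C["side"]["color"][130:250,210:360]; cv2.imwrite("pics/d.png",cv2.resize(s,None,fx=4,fy=4,interpolation=cv2.INTER_CUBIC))
s=C["top"]["color"][160:310,120:500]; cv2.imwrite("pics/dt.png",cv2.resize(s,None,fx=2,fy=2,interpolation=cv2.INTER_CUBIC))
E
```

```text
clock: 21.4
position: [0.5894, -0.1242, 0.0034]
ee_rot: [0.5, 0.501, -0.499, 0.501]
ft_force: [0.0, -0.6, 1.5]
grip_width: 0.282
clock: 22.2
position: [0.5863, -0.0444, 0.0033]
ee_rot: [0.5, 0.501, -0.499, 0.5]
ft_force: [0.6, -0.7, 0.7]
grip_width: 0.28
```

View pics/d.png

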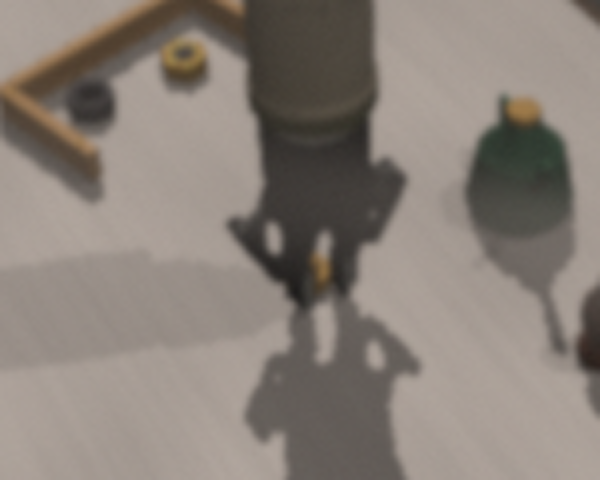

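View pics/dt.png

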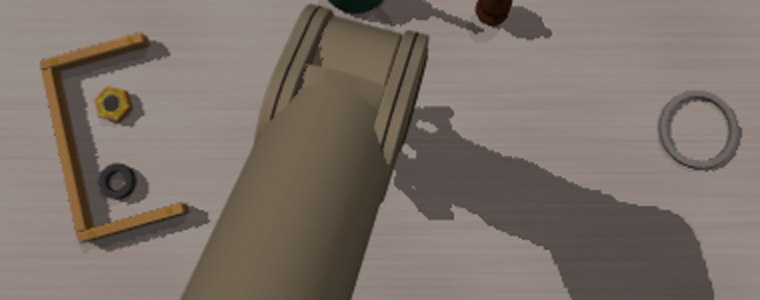

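The thumb nut (320,270) is in the cradle, and the pen contents haven't moved.

```bash
python3 -m handwheel '0 -0.4 -10 0 0 0 24; 0 -0.4 -10 0 0 0 24; 0 -0.4 -10 0 0 0 24; 0 -0.4 -10 0 0 0 24; 0 -0.4 -10 0 0 0 24; 0 -0.4 -10 0 0 0 24; 0 -0.4 -10 0 0 0 24; 0 -0.4 -10 0 0 0 24' && python3 -m handwheel '0 -0.4 -10 0 0 0 24; 0 -0.4 -10 0 0 0 24; 0 -0.4 -10 0 0 0 24; 0 -0.4 -10 0 0 0 24; 0 -0.4 -10 0 0 0 24; 0 -0.4 -10 0 0 0 24; 0 -0.4 -10 0 0 0 24; 0 -0.4 -10 0 0 0 24'
python3 - <<'E'
from h import *
C=look()
s=C["side"]["color"][110:230,200:350]; cv2.imwrite("pics/d2.png",cv2.resize(s,None,fx=4,fy=4,interpolation=cv2.INTER_CUBIC))
E
```

```text
clock: 23.1
position: [0.583, 0.0357, 0.0033]
ee_rot: [0.499, 0.501, -0.499, 0.5]
ft_force: [0.2, 0.0, -0.7]
grip_width: 0.282
clock: 23.9
position: [0.5796, 0.1156, 0.0033]
ee_rot: [0.499, 0.501, -0.499, 0.5]
ft_force: [-0.5, -1.4, 0.1]
grip_width: 0.283
```

View pics/d2.png

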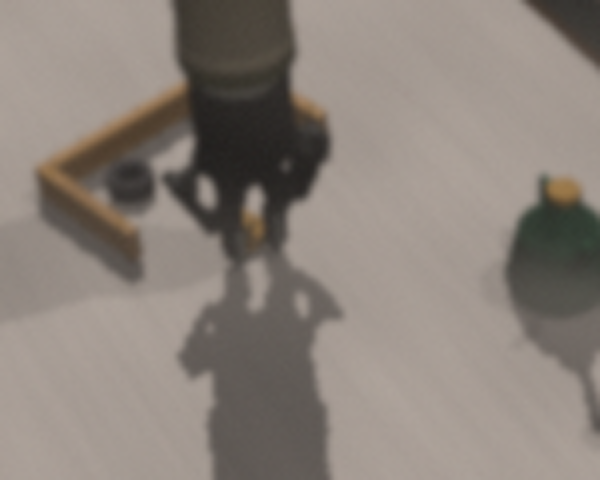

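The thumb nut (252,228) is at the mouth. Last push, then back off and lift.

```bash
python3 -m handwheel '0 -0.4 -10 0 0 0 24; 0 -0.4 -10 0 0 0 24; 0 -0.4 -10 0 0 0 24; 0 -0.4 -10 0 0 0 24; 0 -0.4 -10 0 0 0 24; 0 -0.4 -10 0 0 0 24; 0 -0.4 -10 0 0 0 24; 0 -0.4 -10 0 0 0 24' && python3 -m handwheel '0 0 -8 0 0 0 24; 0 0 0 0 0 0 24; 0 0 6 0 0 0 24; 0 0 14 0 0 0 24; -5 0 20 0 0 0 24; -30 0 25 0 0 0 24; -45 0 20 0 0 0 24; -45 0 20 0 0 0 24' && python3 -m handwheel '0 0 45 0 0 0 24; 0 0 45 0 0 0 24; 0 0 45 0 0 0 24; 0 0 45 0 0 0 24; 0 0 45 0 0 0 24; 0 0 20 0 0 0 24; 0 0 0 0 0 0 24; 0 0 0 0 0 0 24'
python3 - <<'E'
from h import *
C=look("e")
for t,h in[("hex_nut",16),("collar",18),("thumb_nut",12),("dial_ring",10),("oil_pot",94),("finial",80)]:
    for n in C:
        for r in cams.outline_of(n,t)[:2]:
            v,u=np.nonzero(r["region"]);uv=(u.mean(),v.mean());w=onz(C[n],[uv],h/2000)[0];d=w[:2]-[.5776,.2412]
            P=cloud(C[n],r["region"])
            print(t,n,round(r["conf"],2),np.round(uv,1),np.round(w,4),"pen",np.round([.961*d[0]+.277*d[1],-.277*d[0]+.961*d[1]],4),"zmax",np.round(np.percentile(P[:,2],95),3))
s=C["top"]["color"][160:300,120:240]; cv2.imwrite("pics/e1.png",cv2.resize(s,None,fx=4,fy=4,interpolation=cv2.INTER_CUBIC))
s=C["side"]["color"][110:190,200:300]; cv2.imwrite("pics/e2.png",cv2.resize(s,None,fx=7,fy=7,interpolation=cv2.INTER_CUBIC))
E
```

```text
clock: 24.8
position: [0.5763, 0.1956, 0.0033]
ee_rot: [0.5, 0.501, -0.499, 0.5]
ft_force: [0.8, -0.7, -0.9]
grip_width: 0.28
clock: 25.6
position: [0.5758, 0.0937, 0.1297]
ee_rot: [-0.5, -0.5, 0.501, -0.5]
ft_force: [0.4, 0.4, 1.3]
grip_width: 0.284
clock: 26.4
position: [0.576, -0.149, 0.1284]
ee_rot: [0.5, 0.5, -0.5, 0.5]
ft_force: [0.2, -0.2, -0.1]
grip_width: 0.277
hex_nut top 0.81 [176.5 211.7] [0.6144 0.2533 0.008 ] pen [0.0387 0.0014] zmax 0.019
collar top 0.5 [177.5 250.5] [0.5247 0.2452 0.009 ] pen [-0.0497  0.0185] zmax 0.02
collar side 0.63 [231.9 154.5] [0.5265 0.2462 0.009 ] pen [-0.0478  0.019 ] zmax 0.021
thumb_nut top 0.49 [185.4 229.3] [0.5738 0.2307 0.006 ] pen [-0.0066 -0.0091] zmax 0.024
thumb_nut top 0.46 [176.1 211.3] [0.6155 0.255  0.006 ] pen [0.0403 0.0028] zmax 0.019
dial_ring top 0.8 [469.1 224.2] [ 0.5867 -0.4241  0.005 ] pen [-0.1755 -0.6419] zmax 0.013
dial_ring side 0.93 [366.8 302.6] [ 0.5851 -0.4234  0.005 ] pen [-0.1769 -0.6408] zmax 0.012
oil_pot top 0.84 [297.1 147.8] [ 0.7567 -0.0281  0.047 ] pen [ 0.0975 -0.3083] zmax 0.095
oil_pot top 0.74 [185.4 228.8] [0.571  0.2178 0.047 ] pen [-0.0128 -0.0207] zmax 0.024
oil_pot side 0.89 [339.7 172.7] [ 0.7551 -0.042   0.047 ] pen [ 0.0921 -0.3214] zmax 0.093
finial top 0.63 [469.6 223.9] [ 0.5836 -0.4131  0.04  ] pen [-0.1754 -0.6304] zmax 0.013
finial side 0.67 [361.3 211.2] [ 0.7244 -0.1978  0.04  ] pen [ 0.0194 -0.4625] zmax 0.073
finial side 0.19 [255.8 144.5] [0.6015 0.2162 0.04  ] pen [ 0.0161 -0.0306] zmax 0.02
```

View pics/e1.png

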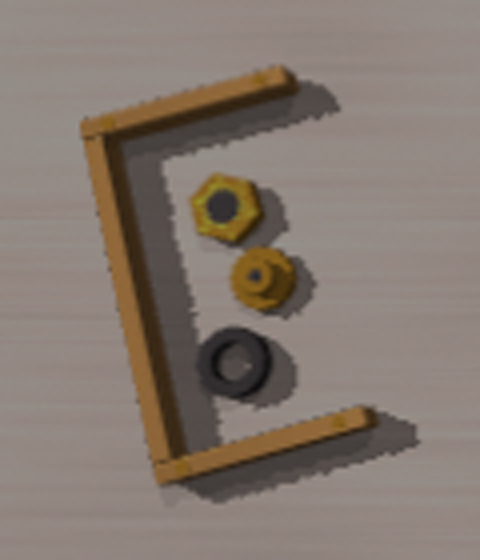

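View pics/e2.png

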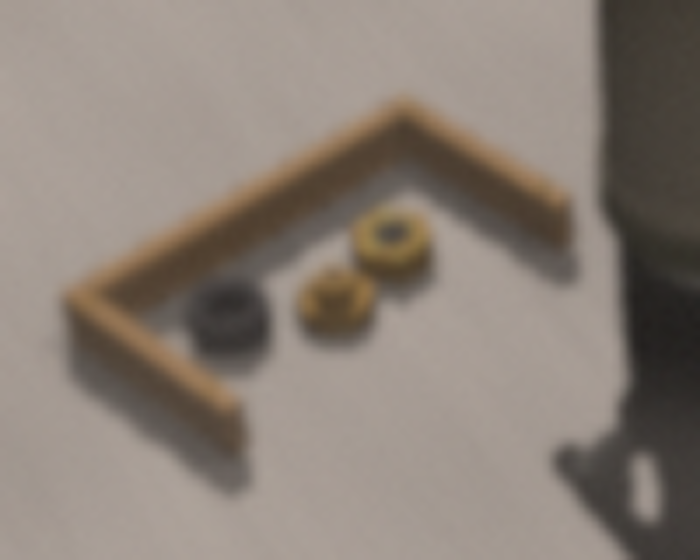

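View pics/tope.png

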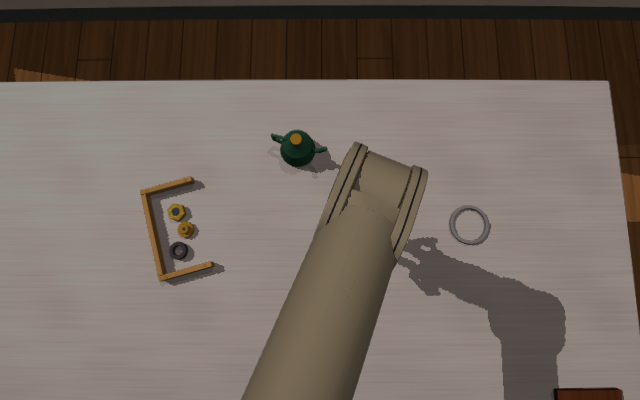

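All three lie flat and inside the pen: hex nut (226,207), thumb nut (263,279) and collar (235,363). The robot is clear and the bystanders haven't moved, so I'm handing in.

```bash
python3 -c "
from workcell import hand_in; print(hand_in())"
```

```text
the job is handed in; nothing more can be done
None
```

All three fittings are in the pen and the job is handed in, at about 26.5 s of the 72 s allowed. I pushed the hex nut, then the collar, then the thumb nut along the zinc with the two fingertips as a cradle. The fingers never closed on anything, and the readings at the end of each move showed no more than about 2 N.

| Fitting | Centre in the pen's own axes (x, y) | Room to the mouth line |
|---|---|---|
| Hex nut | (39, 1) mm | about 35 mm |
| Thumb nut | (-7, -9) mm | about 27 mm |
| Collar | (-50, 18) mm | about 53 mm |

- **Inside the pen:** no fitting comes within about 15 mm of a wall. These positions are good to a few mm.
- **Lying flat:** the top heights measured about 19, 24 and 20 mm against the nominal 16, 22 and 18 mm, a small constant offset seen since the first picture. Both views show all three flat.
- **Left alone:** the dial ring and the pot match their first measurements to within a few mm. I checked the finial only from the side at the end, because the arm hid it from the top camera; there it was within 2 mm.
- **Recognition errors:** the networks made some false calls, such as naming the thumb nut as the pot and the ring as the finial. I checked these against the pictures and ignored them. At the end, only the collar was measured from both views; the hex nut and thumb nut were measured from the top view, and the side picture agreed by eye.

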